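Stand the test weights in order of size

TASK

Put the four steel test weights back on their wooden stand, one in the middle of each blue pad, in order of size: the smallest on the pad next to the green button, then larger and larger, the largest at the red end. Keep them upright and set them down without dropping them, and leave the brown glass vial standing where it is.

Things in the scene. Friction and masses are not known exactly. Their poses are not given: they have to be found in the camera images.
- weight_100: the smallest of four stainless steel test weights: an upright cylinder 23 mm in diameter and about 29 mm tall with a narrow neck and a knob on top, 42 mm tall in all, 100 g. Loose. Origin at the centre of its underside, z up along its axis; round, so its yaw means nothing. Can be gripped round the cylinder from above.
- weight_200: the second smallest of four stainless steel test weights: an upright cylinder 29 mm in diameter and about 38 mm tall with a narrow neck and a knob on top, 54 mm tall in all, 200 g. Loose. Origin at the centre of its underside, z up along its axis; round, so its yaw means nothing. Can be gripped round the cylinder from above.
- weight_400: the second largest of four stainless steel test weights: an upright cylinder 36 mm in diameter and about 48 mm tall with a narrow neck and a knob on top, 68 mm tall in all, 400 g. Loose. Origin at the centre of its underside, z up along its axis; round, so its yaw means nothing. Can be gripped round the cylinder from above.
- weight_800: the largest of four stainless steel test weights: an upright cylinder 45 mm in diameter and about 60 mm tall with a narrow neck and a knob on top, 86 mm tall in all, 800 g. Loose. Origin at the centre of its underside, z up along its axis; round, so its yaw means nothing. Can be gripped round the cylinder from above.
- pad_a: one of four equal round blue pads, 58 mm wide, 2 mm thick, fixed in a straight row 75 mm centre to centre along a brown wooden stand (board 85 x 385 mm, 12 mm high). Its place in the row varies. Origin at the centre of its underside, on the board; the pad's top is 2 mm higher, 14 mm above the worktop. Its y axis runs along the row.
- pad_b: one of four equal round blue pads, 58 mm wide, 2 mm thick, fixed in a straight row 75 mm centre to centre along a brown wooden stand (board 85 x 385 mm, 12 mm high). Its place in the row varies. Origin at the centre of its underside, on the board; the pad's top is 2 mm higher, 14 mm above the worktop. Its y axis runs along the row.
- pad_c: one of four equal round blue pads, 58 mm wide, 2 mm thick, fixed in a straight row 75 mm centre to centre along a brown wooden stand (board 85 x 385 mm, 12 mm high). Its place in the row varies. Origin at the centre of its underside, on the board; the pad's top is 2 mm higher, 14 mm above the worktop. Its y axis runs along the row.
- pad_d: one of four equal round blue pads, 58 mm wide, 2 mm thick, fixed in a straight row 75 mm centre to centre along a brown wooden stand (board 85 x 385 mm, 12 mm high). Its place in the row varies. Origin at the centre of its underside, on the board; the pad's top is 2 mm higher, 14 mm above the worktop. Its y axis runs along the row.
- green_dot: green round button, 22 mm in diameter and 4 mm high, fixed on the stand in line with the pads just beyond one end of the row, 53 mm from the middle of the nearest pad; a red button of the same form is at the other end. Which end is green varies. Origin at the centre of its underside.
- vial: brown glass vial with an orange label and a grey cap, 23 mm in diameter and 54 mm tall, standing loose among the weights; not part of the row. Origin at the centre of its underside, z up along its axis.

How it is judged:
By the outcome, as a careful person would: the job done as asked, in the order asked, and still so for the second after the job is handed in, with the robot touching nothing.
It also fails if it takes over 115 s, if anything falls off the work surface, if the arm or the gripper's body presses on something with over 40 N, if the wrist force passes 120 N, or if a joint passes its speed limit or range.

ROBOT

A 6-joint arm with a two-finger parallel gripper is mounted at the origin on a cart in front of the work surface, level with it; the furniture and walls round the work are solid. World frame = base frame: x ahead of the robot, y to its left, z up, the work surface at z = 0. Lengths are in m, angles in rad, forces in N, time in s.
With the tool pointing down it reaches from about 0.325 to 0.75 m from the base axis. Payload 7.6 kg.
Tool frame: the origin (TCP) lies midway between the tips of the shut fingers; the grasp point (between the pads) lies 19 mm behind it; z points along the fingers, y is the line along which they close (so a half turn about z gives the same grasp; the last joint's range is limited). The gripper opens to 85 mm and grips with 20 to 120 N. Pads are 22 mm wide; open, the fingers measure 114 mm over their backs; the gripper's body (76 mm by 85 mm) begins 54 mm behind the grasp point. The pads swing forward as they close: fully open they stand 13 mm farther back than shut.
Start: joints at [1.037, 0.052, 1.401, -0, 1.689, -0.07], TCP at [0.235, 0.47, 0.231] pointing down, gripper open.
Joint ranges: [-2.9, 2.9], [-0.91, 2.17], [0.12, 2.37], [-1.06, 4.2], [0.26, 2.73], [-2.93, 2.93]. Speed limits (rad/s): [2.57, 2.57, 3.01, 3.14, 3.14, 3.14].

INTERFACE

Orientations are given as a unit quaternion [w, x, y, z].
In Python, from station import * gives the robot as it stands.
- The arm moves only by the tool play_rows, never from a script. Its argument "targets" is a list of rows, each a list of 5 numbers: the shift along the tool's x, y, z in mm, then the turn about the tool's z in degrees, then the opening, from -1 (shut) to 1 (fully open). In form: [[x, y, z, turn, jaw], ...]. A call has 1 to 8 rows; each row is the pose to reach, as a shift and turn from the pose commanded when the call began, along the tool's axes at that moment; what a row does not reach only later rows make up. A row lasts 1/12 s, in which the tool goes at most 41.7 mm and 7.16 degrees, less where a joint would pass 70% of its speed; a pose out of reach is approached as far as the arm can. A call with a gripper value outside its range is refused whole. The fingers move at their own pace and stop on an object; "grip_force" is the grip in N (left out, the last holds). Time passes only in rows, so rows that repeat a pose let the fingers close. It gives the time, the measured TCP pose, the force, the opening and the grip force at its end, in the units of the state.
- get_obs(): the state, without advancing time (a new reading comes with each control period).
- snapshot(name): name is "side" or "top" or "wrist"; returns the picture (400x640x3 uint8, blue, green, red); there is no depth.
- calibration(name): a dict with "vertical_fov" (degrees; the focal length in pixels is half the picture's height over the tangent of half this angle, whatever the lens; pixels are square), "cx", "cy" (the principal point, pixels), "dist" ([k1, k2, p1, p2, k3] as OpenCV has them; the pictures are not rectified), "rvec" (rotation vector, rad) and "tvec" (3), from world to camera coordinates, as OpenCV has them; the wrist camera has in their place "T_tool_cam" (4x4, takes a point from camera to tool coordinates, whose origin is the TCP and whose axes are the flange's). Camera axes: x right, y down, z forward; pixel columns grow to the right and rows downward; lengths in m; the calibration is good to about 2 mm. A picture is of the moment at which its call begins: read the wrist's pose just before it. calibration takes no time and is no camera call.
- sign_off(): hands the job in; it is judged then, once.
The state is a dict: "clock": time; "q": joint angles; "qvel": joint speeds; "tau": joint torques, N m; "tool_pos": TCP position; "ee_rot": TCP orientation; "contact_force": force on the tool from outside, world axes, zero at the start; "moment": the same for the moment, N m; "finger_gap": opening from 0.0 (shut) to 1.0 (fully open); "grasp_force": force on a finger pad.
Only numpy, scipy, OpenCV 4.12 (cv2) and the standard library are available. Lean on these libraries where they do the work, as an engineer would, in place of code of your own. Each camera call takes 0.05 s, during which the arm holds its last target. There are 200 camera calls.

## Working session

There is one attempt and no reset: what is moved stays moved. The work goes in short steps, Python scripts to look and compute and a tool call to move; the robot and the scene stay as the last step left them, time stands still between calls to the robot, and variables do not carry over. Pictures are saved under pics/ and viewed, at most 14 in all, crops included, and the job is handed in when it is done.

Besides the shell and the picture viewer there is one more tool, called after "Call:" as name([rows], argument=value, ...), one row to a line, values as JSON. play_rows: Moves the arm, as the interface text tells. Its arguments: {"type":"object","properties":{"targets":{"type":"array"},"grip_force":{"type":"number"}},"required":["targets"]}

```bash
mkdir -p pics; python3 - <<'E'
from station import *
import cv2
o=get_obs();print({k:o[k] for k in('clock','tool_pos','ee_rot','finger_gap','contact_force')})
for n in('top','side','wrist'):
    cv2.imwrite(f'pics/{n}0.png',snapshot(n));print(n,calibration(n))
E
```

```text
{'clock': 0.0, 'tool_pos': array([0.23468133, 0.46928556, 0.23047907]), 'ee_rot': array([-2.33588082e-04,  2.29823821e-01,  9.73231934e-01, -7.47592959e-04]), 'finger_gap': 0.9990567221808623, 'contact_force': array([-0.32507352,  0.08327094,  0.04118448])}
top {'vertical_fov': 47.68728906971453, 'cx': 326.5205007434771, 'cy': 199.16659822317308, 'dist': array([0.03293199, 0.        , 0.        , 0.        , 0.        ]), 'rvec': array([ 2.18860502, -2.16624546,  0.11332017]), 'tvec': array([0.06395249, 0.51441121, 1.0962274 ])}
side {'vertical_fov': 48.88630191943948, 'cx': 319.1644252628808, 'cy': 205.75351110296805, 'dist': array([-0.0713781,  0.       ,  0.       ,  0.       ,  0.       ]), 'rvec': array([ 2.0573126 , -0.08269098,  0.06912772]), 'tvec': array([-0.50070802,  0.10716   ,  0.84606889])}
wrist {'vertical_fov': 68.76749557200274, 'cx': 319.1837660466363, 'cy': 194.1342048560351, 'dist': array([0.01251204, 0.        , 0.        , 0.        , 0.        ]), 'T_tool_cam': array([[-9.46568220e-04, -9.57175749e-01, -2.89505940e-01,
         7.38764136e-02],
       [ 9.99999535e-01, -9.59719404e-04, -9.65356376e-05,
         8.11845778e-04],
       [-1.85442897e-04, -2.89505896e-01,  9.57176212e-01,
        -1.43709760e-01],
       [ 0.00000000e+00,  0.00000000e+00,  0.00000000e+00,
         1.00000000e+00]])}
```

View pics/top0.png

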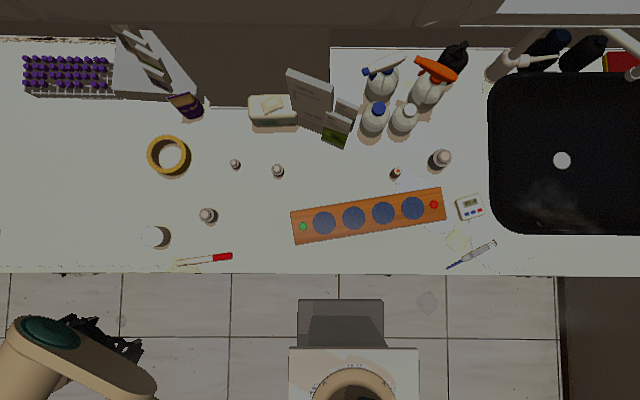

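View pics/side0.png

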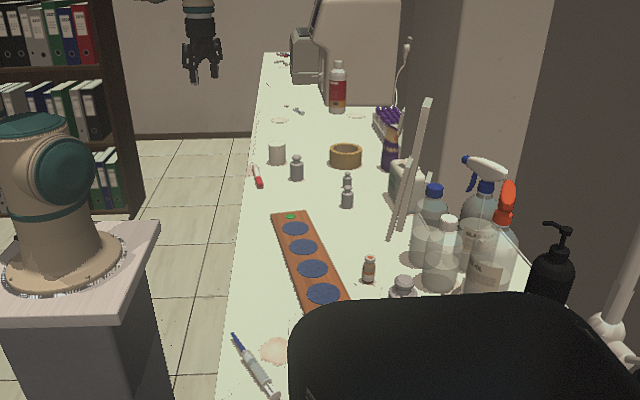

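The top view shows the stand with the green button at (303,226) and the red one at (434,204). The weights are 100 at (235,164), 200 at (278,170), 400 at (207,215) and 800 at (441,158), and the vial is at (396,173). The side view agrees. I'll measure the pads and get a zoomed crop.

```bash
cat > h.py <<'E'
from station import *
import cv2, numpy as np
from scipy.spatial.transform import Rotation as R
def cam(n,o=None):
    c=calibration(n);f=200/np.tan(np.radians(c['vertical_fov'])/2)
    K=np.array([[f,0,c['cx']],[0,f,c['cy']],[0,0,1]])
    if n=='wrist':
        w,x,y,z=o['ee_rot'];T=np.eye(4);T[:3,:3]=R.from_quat([x,y,z,w]).as_matrix();T[:3,3]=o['tool_pos']
        M=T@c['T_tool_cam'];Rc,p=M[:3,:3],M[:3,3]
    else:
        Rw=cv2.Rodrigues(c['rvec'])[0];Rc=Rw.T;p=-Rc@c['tvec']
    return K,c['dist'],Rc,p
def cast(C,uv,z):
    K,d,Rc,p=C
    u=cv2.undistortPoints(np.array(uv,float).reshape(-1,1,2),K,d)[:,0]
    r=np.c_[u,np.ones(len(u))]@Rc.T
    return p+r*((z-p[2])/r[:,2])[:,None]
def proj(C,P):
    K,d,Rc,p=C
    return cv2.projectPoints(np.array(P,float).reshape(-1,1,3),cv2.Rodrigues(Rc.T)[0],-Rc.T@p,K,d)[0][:,0]
def blobs(m,lo,hi=1e9):
    n,_,s,c=cv2.connectedComponentsWithStats(m.astype(np.uint8))
    return [(c[i],s[i]) for i in range(1,n) if lo<=s[i,4]<=hi]
E
python3 - <<'E'
from h import *
im=cv2.imread('pics/top0.png');C=cam('top');print('cam',C[3])
h=cv2.cvtColor(im,cv2.COLOR_BGR2HSV);H,S,V=cv2.split(h)
roi=np.zeros(H.shape,bool);roi[180:250,285:450]=1
for nm,m,z in(('blue',(H>95)&(H<130)&(S>70),.014),('green',(H>45)&(H<85)&(S>90),.016),('red',((H<5)|(H>172))&(S>150),.016)):
    for c,s in blobs(m&roi,15): print(nm,c.round(1),s,cast(C,c,z).round(4))
for nm,uv,z in(('100',(235,162),.042),('200',(278,168),.054),('400',(206,213),.068),('800',(443,155),.086),('vial',(395,171),.054)):
    print(nm,cast(C,uv,z).round(3))
def crop(x0,y0,x1,y1,k): return cv2.resize(im[y0:y1,x0:x1],None,fx=k,fy=k,interpolation=cv2.INTER_CUBIC)
cv2.imwrite('pics/crop0.png',np.vstack([crop(195,150,295,225,8)[:296],crop(375,145,475,190,8)[:296]]))
E
```

```text
cam [0.40794232 0.07929227 1.13917476]
blue [412.4 207.6] [402 197  22  22 387] [[ 0.4958 -0.1454  0.014 ]]
blue [382.8 212.5] [372 202  22  22 385] [[ 0.4829 -0.0715  0.014 ]]
blue [353.8 214.5] [343 207  22  21 247] [[0.4771 0.0008 0.014 ]]
blue [323.3 216. ] [313 212  22  14  92] [[0.4726 0.0766 0.014 ]]
green [302.4 225.9] [299 222   8   9  54] [[0.4473 0.1282 0.016 ]]
red [433.4 204.1] [430 201   8   7  47] [[ 0.5051 -0.1974  0.016 ]]
100 [[0.601 0.294 0.042]]
200 [[0.585 0.188 0.054]]
400 [[0.474 0.354 0.068]]
800 [[ 0.615 -0.204  0.086]]
vial [[ 0.581 -0.096  0.054]]
```

View pics/crop0.png

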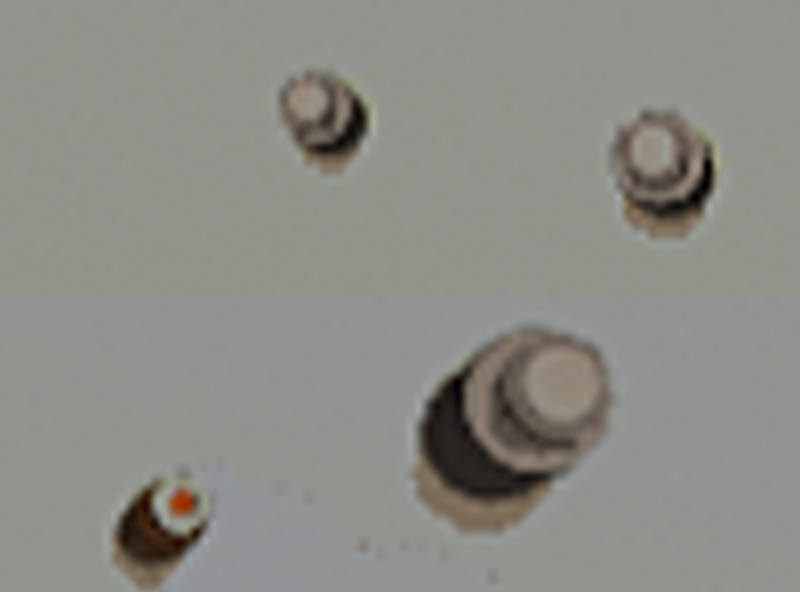

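```bash
cat >> h.py <<'E'
PAD={}
g,r=np.array([.4473,.1282]),np.array([.5051,-.1974]);d=(r-g)/np.linalg.norm(r-g)
for i,n in enumerate((100,200,400,800)): PAD[n]=(g+r)/2+d*(-.1125+.075*i)
YAW=np.degrees(np.arctan2(-.175,-.985))
def go(o,x,y,z,yaw=YAW):
    w,a,b,c=o['ee_rot'];Rm=R.from_quat([a,b,c,w]).as_matrix()
    y0=np.degrees(np.arctan2(Rm[1,0],Rm[0,0]))
    s=Rm.T@(np.array([x,y,z])-o['tool_pos'])*1000
    print('tool',o['tool_pos'].round(4),'yaw',round(y0,1),'shift',s.round(1),'turn',round((y0-yaw+180)%360-180,1),'clock',round(o['clock'],2))
E
python3 - <<'E'
from h import *
C=cam('top');o=get_obs()
for n,uv,z in((100,(233.1,162.5),.042),(200,(276.5,168.5),.054),(800,(445.4,155.5),.086),(400,(206,213),.068)): print(n,cast(C,uv,z).round(4),PAD[n].round(4))
go(o,.474,.354,.16)
E
```

```text
100 [[0.5996 0.2987 0.042 ]] [0.4565 0.0762]
200 [[0.5841 0.1913 0.054 ]] [0.4696 0.0023]
800 [[ 0.6144 -0.2097  0.086 ]] [ 0.4959 -0.1454]
400 [[0.4737 0.3536 0.068 ]] [ 0.4828 -0.0715]
tool [0.2347 0.4694 0.2307] yaw 153.4 shift [-265.6    3.9   70.7] turn -36.6 clock 0.15
```

Call:
play_rows([
  [-266, 4, 70, -37, 1],
  [-266, 4, 70, -37, 1],
  [-266, 4, 70, -37, 1],
  [-266, 4, 70, -37, 1],
  [-266, 4, 70, -37, 1],
  [-266, 4, 70, -37, 1],
  [-266, 4, 70, -37, 1],
  [-266, 4, 70, -37, 1],
])

```text
clock: 0.82
tool_pos: [0.4785, 0.3497, 0.1576]
ee_rot: [-0.002, -0.088, 0.996, -0.002]
contact_force: [0.5, 0.1, -0.5]
finger_gap: 1.004
grasp_force: 0.0
```

```bash
cat >> h.py <<'E'
def look(name):
    o=get_obs();im=snapshot('wrist');cv2.imwrite(f'pics/{name}.png',im)
    np.savez(f'pics/{name}.npz',tool_pos=o['tool_pos'],ee_rot=o['ee_rot']);return o,im
E
python3 - <<'E'
from h import *
o,im=look('w400');go(o,.474,.354,.16)
C=cam('wrist',o);print(proj(C,[[.474,.354,.068],[.474,.354,0]]))
E
```

```text
tool [0.4785 0.3497 0.1576] yaw -169.9 shift [ 3.6  5.1 -2.4] turn 0.0 clock 0.82
[[324.83025755 193.50219239]
 [323.85152127 175.19527966]]
```

View pics/w400.png

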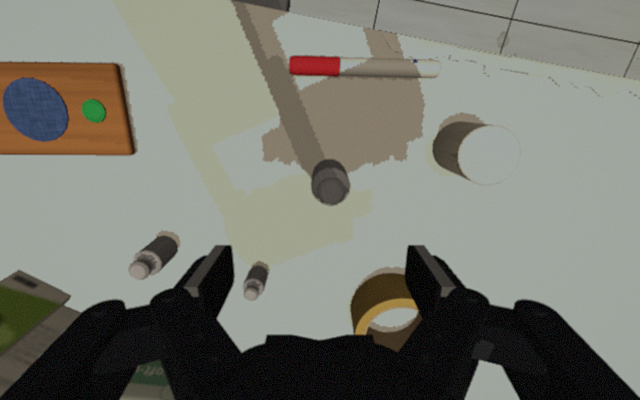

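The wrist view shows weight 400 at about (330,180), with its knob top near (331,190); the stand is upper left. Next I'll measure the weight from its silhouette.

```bash
python3 - <<'E'
from h import *
im=cv2.imread('pics/w400.png')
x0,y0=295,145
c=im[y0:y0+75,x0:x0+75]
cv2.imwrite('pics/c400.png',cv2.resize(c,(600,600),interpolation=cv2.INTER_NEAREST))
g=cv2.cvtColor(im,cv2.COLOR_BGR2GRAY)
for y in(165,172,178,184,190,196,202): print(y,g[y,308:354:2])
E
```

```text
165 [ 99 100 102 101  71  46  54  52  52  51  46  49  51  50  53  52  52  95
 125 126 126 125 125]
172 [103 102  89  44  43  64  77  74  75  75  72  77  76  77  91  92  91  85
  58 101 132 160 157]
178 [162 144  58  65  71  70  76  75  70  65  65  65  65  63  66  74  91  90
  88  92 125 164 164]
184 [161 146  67  74  70  62  61  72  69  74  74  77  74  77  75  69  71  68
  84  88  87 138 167]
190 [163 157  85  68  67  64  68  73  74  76  76  72  78  77  73  74  74  65
  64  57  73 157 161]
196 [160 161 162 124  62  56  65  71  79  76  72  75  72  76  73  75  70  61
  75 127 159 161 162]
202 [160 160 161 161 161 161 128  77  78  74  71  78  71  70  69  85 116 151
 162 162 161 162 161]
```

View pics/c400.png

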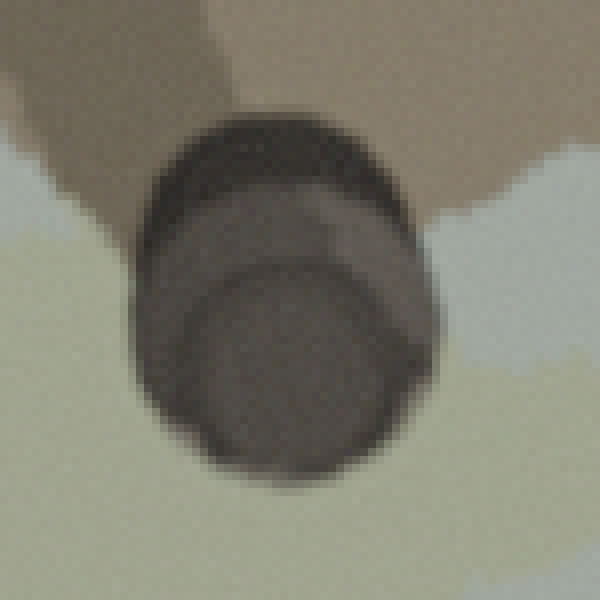

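Crop: knob top centred at (331.2,191.2); the cylinder's top disc spans columns 311–350, with its upper edge at row 167.5 and the base's far edge at row 159.

```bash
python3 - <<'E'
from h import *
o=dict(np.load('pics/w400.npz'));C=cam('wrist',o)
print(cast(C,[(331.2,191.2)],.068),cast(C,[(330.7,186.8)],.048),cast(C,[(311.3,186.8),(350,186.8)],.048),cast(C,[(330.5,159)],0))
p=cast(C,[(331.2,191.2)],.068)[0];q=cast(C,[(330.7,186.8)],.048)[0]
# stand cross-check
im=cv2.imread('pics/w400.png');H,S,V=cv2.split(cv2.cvtColor(im,cv2.COLOR_BGR2HSV))
for c,s in blobs((H>45)&(H<85)&(S>110)&(np.arange(640)<200)&(np.arange(400)[:,None]<200),60):print('green',c,cast(C,c,.016))
m=(p+q)/2;o=get_obs();print(m)
go(o,m[0],m[1],.1);go(o,m[0],m[1],.005)
E
```

```text
[[0.47110753 0.35885424 0.068     ]] [[0.47267825 0.35942874 0.048     ]] [[0.47573391 0.34226485 0.048     ]
 [0.46964103 0.37649325 0.048     ]] [[0.45583907 0.35771888 0.        ]]
green [ 93.21634615 110.48798077] [[0.44740322 0.12989562 0.016     ]]
[0.47189289 0.35914149 0.058     ]
tool [0.4763 0.3516 0.1588] yaw -169.8 shift [ 2.8  8.3 58.7] turn 0.1 clock 0.87
tool [0.4763 0.3516 0.1588] yaw -169.8 shift [  2.5   8.5 153.7] turn 0.1 clock 0.87
```

Call:
play_rows([
  [2.5, 8.5, 40, 0, 1],
  [2.5, 8.5, 80, 0, 1],
  [2.5, 8.5, 115, 0, 1],
  [2.5, 8.5, 140, 0, 1],
  [2.5, 8.5, 153, 0, 1],
  [2.5, 8.5, 153, 0, 1],
  [2.5, 8.5, 153, 0, 1],
], grip_force=60)

```text
clock: 1.45
tool_pos: [0.4705, 0.3628, 0.0093]
ee_rot: [0.0, -0.091, 0.996, 0.0]
contact_force: [0.4, 0.8, 0.7]
finger_gap: 0.997
grasp_force: 0.0
```

Call:
play_rows([
  [0, 0, 0, 0, -1],
  [0, 0, 0, 0, -1],
  [0, 0, 0, 0, -1],
  [0, 0, 0, 0, -1],
  [0, 0, 0, 0, -1],
  [0, 0, 0, 0, -1],
  [0, 0, 0, 0, -1],
  [0, 0, 0, 0, -1],
])

```text
clock: 2.12
tool_pos: [0.4716, 0.362, 0.0101]
ee_rot: [0.001, -0.091, 0.996, 0.0]
contact_force: [-0.6, -3.1, 6.3]
finger_gap: 0.404
grasp_force: 60.0
```

Call:
play_rows([
  [0, 0, -20, 0, -1],
  [0, 0, -50, 0, -1],
  [0, 0, -80, 0, -1],
  [0, 0, -80, 0, -1],
])

```text
clock: 2.45
tool_pos: [0.4731, 0.3639, 0.0953]
ee_rot: [0.005, -0.091, 0.996, 0.003]
contact_force: [2.3, 1.2, -2.1]
finger_gap: 0.405
grasp_force: 60.9
```

```bash
python3 - <<'E'
from h import *
o=get_obs();print(o['finger_gap'],o['contact_force']);go(o,*PAD[400],.09)
E
```

```text
0.4054095837770558 [ 2.27333805  1.16487407 -2.11253709]
tool [0.4731 0.3639 0.0953] yaw -169.6 shift [  69.3 -430.     2.6] turn 0.3 clock 2.45
```

Call:
play_rows([
  [3, -20, 0, 0, -1],
  [8, -50, 0, 0, -1],
  [14, -85, 0, 0, -1],
  [20, -120, 0, 0, -1],
  [25, -155, 0, 0, -1],
  [31, -190, 0, 0, -1],
  [36, -225, 0, 0, -1],
  [42, -260, 0, 0, -1],
])

```text
clock: 3.12
tool_pos: [0.4754, 0.0971, 0.0871]
ee_rot: [-0.001, -0.091, 0.996, 0.0]
contact_force: [0.4, 0.4, -4.0]
finger_gap: 0.405
grasp_force: 60.9
```

Call:
play_rows([
  [6, -35, 0, 0, -1],
  [12, -70, 0, 0, -1],
  [18, -105, 0, 0, -1],
  [23, -135, 0, 0, -1],
  [26, -155, 0, 0, -1],
  [28, -170, 0, 0, -1],
  [28, -170, 0, 0, -1],
  [28, -170, 0, 0, -1],
])

```text
clock: 3.78
tool_pos: [0.4789, -0.0738, 0.0872]
ee_rot: [-0.001, -0.09, 0.996, 0.0]
contact_force: [-0.1, 0.9, -3.2]
finger_gap: 0.408
grasp_force: 61.1
```

```bash
python3 - <<'E'
from h import *
o,im=look('p400');print(o['finger_gap'],o['contact_force']);go(o,*PAD[400],.03)
C=cam('wrist',o);print(proj(C,[[*PAD[n],.014] for n in PAD]))
E
```

```text
0.4079005214619504 [-0.05399636  0.90548311 -3.22941953]
tool [ 0.4789 -0.0738  0.0872] yaw -169.7 shift [-4.3  1.4 57.2] turn 0.3 clock 3.78
[[511.38798636 209.38575199]
 [415.46143319 209.04291454]
 [320.15011639 208.74053332]
 [224.69774451 208.47654692]]
```

View pics/p400.png

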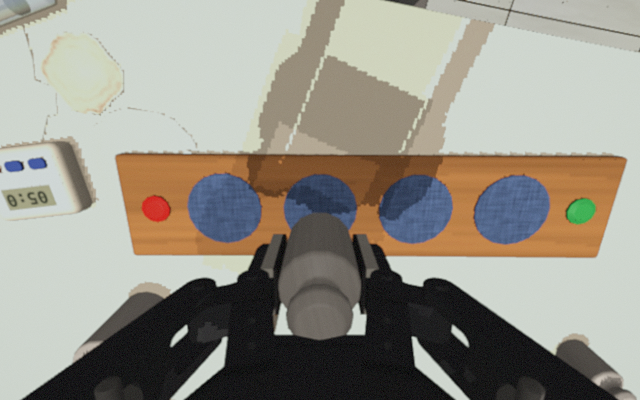

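The wrist view shows all four pads at (225,208), (320,208), (415,209) and (511,209), within a pixel of my projection. The weight is upright in the grip.

Call:
play_rows([
  [-4, 1.5, 20, 0, -1],
  [-4, 1.5, 40, 0, -1],
  [-4, 1.5, 48, 0, -1],
  [-4, 1.5, 52, 0, -1],
  [-4, 1.5, 52, 0, -1],
  [-4, 1.5, 52, 0, -1],
])

```text
clock: 4.33
tool_pos: [0.4836, -0.071, 0.037]
ee_rot: [0.0, -0.091, 0.996, -0.0]
contact_force: [-0.4, -0.0, -3.5]
finger_gap: 0.406
grasp_force: 61.1
```

```bash
python3 - <<'E'
from h import *
o=get_obs();print(o['finger_gap'],o['contact_force']);go(o,*PAD[400],.0245)
E
```

```text
0.40559356059465884 [-0.39049037 -0.01298956 -3.50553278]
tool [ 0.4836 -0.071   0.037 ] yaw -169.5 shift [ 0.9 -0.3 12.5] turn 0.4 clock 4.33
```

Call:
play_rows([
  [0.5, 0, 5, 0, -1],
  [0.5, 0, 9, 0, -1],
  [0.5, 0, 11, 0, -1],
  [0.5, 0, 12, 0, -1],
  [0.5, 0, 12, 0, -1],
  [0.5, 0, 12, 0, -1],
])

```text
clock: 4.83
tool_pos: [0.4828, -0.0714, 0.0244]
ee_rot: [0.0, -0.091, 0.996, 0.0]
contact_force: [0.1, -0.7, -3.6]
finger_gap: 0.405
grasp_force: 61.3
```

Call:
play_rows([
  [0, 0, 0.7, 0, -1],
  [0, 0, 1.3, 0, -1],
  [0, 0, 1.3, 0, -1],
  [0, 0, 1.3, 0, -1],
])

```text
clock: 5.17
tool_pos: [0.4829, -0.0715, 0.0241]
ee_rot: [0.0, -0.091, 0.996, -0.0]
contact_force: [-5.1, 1.3, 5.7]
finger_gap: 0.406
grasp_force: 62.2
```

Call:
play_rows([
  [0, 0, 0, 0, -0.1],
  [0, 0, 0, 0, 0],
  [0, 0, 0, 0, 0.2],
  [0, 0, 0, 0, 0.2],
  [0, 0, 0, 0, 0.2],
  [0, 0, 0, 0, 0.2],
])

```text
clock: 5.67
tool_pos: [0.4828, -0.0714, 0.023]
ee_rot: [0.0, -0.091, 0.996, 0.0]
contact_force: [0.4, -0.2, -0.1]
finger_gap: 0.598
grasp_force: 0.0
```

Call:
play_rows([
  [0, 0, -20, 0, 0.2],
  [0, 0, -50, 0, 0.2],
  [0, 0, -85, 0, 0.2],
  [0, 0, -115, 0, 0.2],
  [0, 0, -130, 0, 0.2],
  [0, 0, -130, 0, 0.2],
  [0, 0, -130, 0, 0.2],
])

```text
clock: 6.25
tool_pos: [0.483, -0.0714, 0.1535]
ee_rot: [0.001, -0.091, 0.996, -0.0]
contact_force: [0.0, -0.9, -1.1]
finger_gap: 0.598
grasp_force: 0.0
```

```bash
python3 - <<'E'
from h import *
o,im=look('r400');C=cam('wrist',o)
cv2.imwrite('pics/r400c.png',cv2.resize(im[100:300,150:550],None,fx=2,fy=2))
print(proj(C,[[*PAD[400],.014],[*PAD[400],.082]]))
go(o,.6144,-.2097,.18)
E
```

```text
[[318.54437687 181.86333535]
 [318.33737831 203.83072085]]
tool [ 0.483  -0.0714  0.1535] yaw -169.6 shift [-104.2 -159.8  -26.3] turn 0.4 clock 6.25
```

View pics/r400c.png

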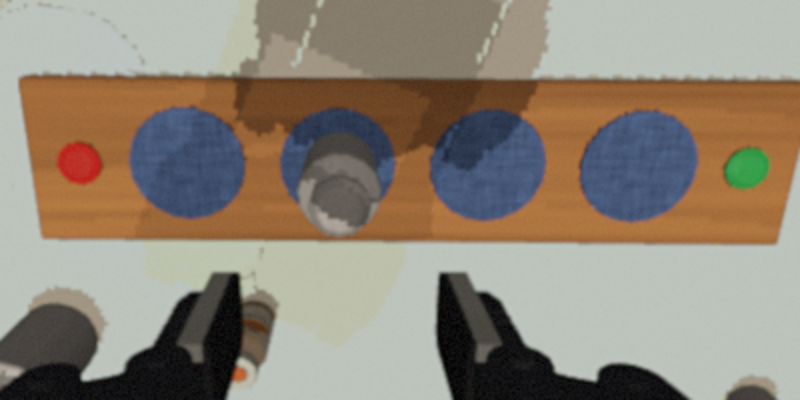

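Weight 400 stands centred on its pad: the knob is at (320,201) and predicted at (318,204). The vial is untouched. On to weight 800.

Call:
play_rows([
  [-10, -30, -10, 0, 1],
  [-21, -65, -20, 0, 1],
  [-33, -100, -25, 0, 1],
  [-42, -130, -25, 0, 1],
  [-48, -145, -25, 0, 1],
  [-48, -145, -25, 0, 1],
  [-48, -145, -25, 0, 1],
  [-48, -145, -25, 0, 1],
])

```text
clock: 6.97
tool_pos: [0.5555, -0.2045, 0.1763]
ee_rot: [-0.001, -0.091, 0.996, 0.001]
contact_force: [0.6, -0.3, 0.6]
finger_gap: 1.0
grasp_force: 0.0
```

```bash
python3 - <<'E'
from h import *
o,im=look('w800');C=cam('wrist',o)
print(proj(C,[[.6144,-.2097,.086],[.6144,-.2097,.06],[.581,-.096,.054]]))
go(o,.6144,-.2097,.18)
E
```

```text
[[300.66509197 258.13607593]
 [302.2190714  244.93571307]
 [421.7081808  230.77234692]]
tool [ 0.5555 -0.2045  0.1763] yaw -169.6 shift [-57.  -15.8  -3.8] turn 0.4 clock 6.97
```

View pics/w800.png

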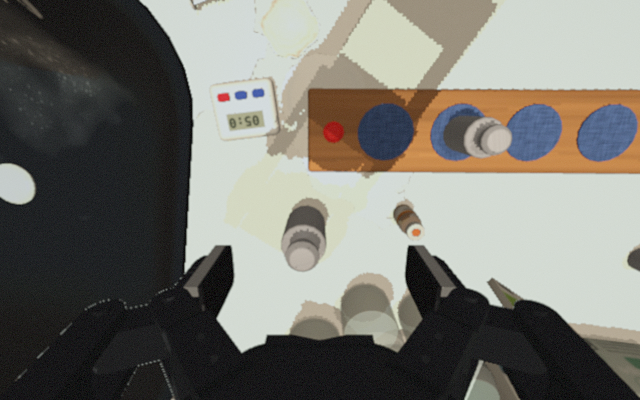

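Wrist view: weight 800 has its knob at (301,256), predicted (300.7,258). The vial is at (410,222), and bottles stand beyond with near base edges at (367,274) and (315,303).

```bash
python3 - <<'E'
from h import *
o=dict(np.load('pics/w800.npz'));C=cam('wrist',o)
im=cv2.imread('pics/w800.png')
cv2.imwrite('pics/c800.png',cv2.resize(im[190:350,260:440],(720,640),interpolation=cv2.INTER_LINEAR)[:600])
print('bottles',cast(C,[(367,274),(340,285),(392,285),(315,303),(290,315)],0).round(3))
print('knob',cast(C,[(301.5,256.5)],.086).round(4))
o=get_obs()
E
```

```text
bottles [[ 0.669 -0.122  0.   ]
 [ 0.691 -0.152  0.   ]
 [ 0.679 -0.088  0.   ]
 [ 0.723 -0.178  0.   ]
 [ 0.746 -0.207  0.   ]]
knob [[ 0.6127 -0.2092  0.086 ]]
```

View pics/c800.png

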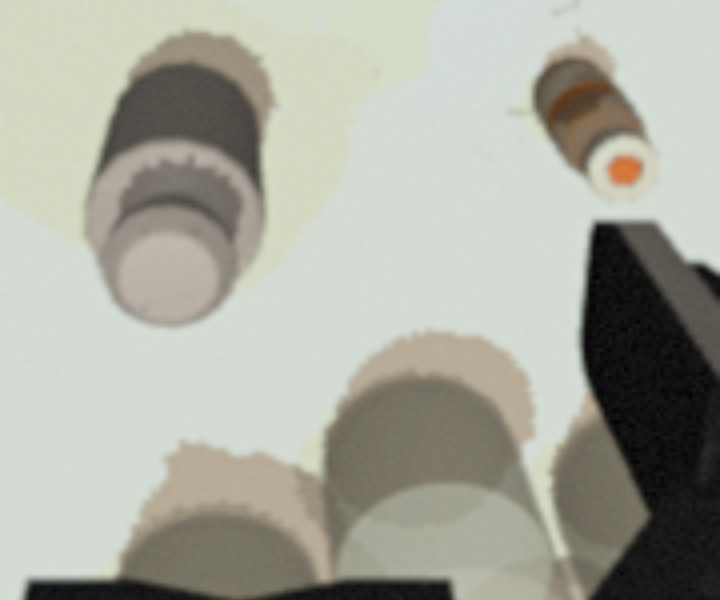

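```bash
python3 - <<'E'
from h import *
o=dict(np.load('pics/w800.npz'));C=cam('wrist',o)
print(cast(C,[(302,259.5)],.086).round(4),cast(C,[(303.75,247)],.06).round(4),cast(C,[(305,205.75)],0).round(4),cast(C,[(281.3,247),(326.3,247)],.06).round(4))
o=get_obs();go(o,.615,-.209,.120)
E
```

```text
[[ 0.6155 -0.2083  0.086 ]] [[ 0.6163 -0.2079  0.06  ]] [[ 0.5947 -0.213   0.    ]] [[ 0.6203 -0.2295  0.06  ]
 [ 0.6124 -0.1861  0.06  ]]
tool [ 0.5556 -0.2043  0.177 ] yaw -169.5 shift [-57.6 -15.5  56.9] turn 0.4 clock 7.02
```

Call:
play_rows([
  [-20, -5, 0, 0, 1],
  [-45, -10, 0, 0, 1],
  [-58.5, -14.5, 10, 0, 1],
  [-58.5, -14.5, 30, 0, 1],
  [-58.5, -14.5, 50, 0, 1],
  [-58.5, -14.5, 60, 0, 1],
  [-58.5, -14.5, 60, 0, 1],
  [-58.5, -14.5, 60, 0, 1],
], grip_force=90)

```text
clock: 7.68
tool_pos: [0.616, -0.2084, 0.1182]
ee_rot: [-0.0, -0.091, 0.996, 0.0]
contact_force: [0.3, 0.4, 1.6]
finger_gap: 1.003
grasp_force: 0.0
```

```bash
python3 - <<'E'
from h import *
o=get_obs();print(o['contact_force']);go(o,.616,-.208,.021)
E
```

```text
[0.30590701 0.39299757 1.61523818]
tool [ 0.616  -0.2084  0.1182] yaw -169.5 shift [-0.1  0.4 97.2] turn 0.4 clock 7.68
```

Call:
play_rows([
  [0, 0, 30, 0, 1],
  [0, 0, 60, 0, 1],
  [0, 0, 85, 0, 1],
  [0, 0, 97, 0, 1],
  [0, 0, 97, 0, 1],
  [0, 0, 97, 0, 1],
])

```text
clock: 8.18
tool_pos: [0.617, -0.2092, 0.0226]
ee_rot: [0.001, -0.091, 0.996, -0.0]
contact_force: [0.6, -0.1, 0.5]
finger_gap: 1.002
grasp_force: 0.0
```

Call:
play_rows([
  [0, 0, 0, 0, -1],
  [0, 0, 0, 0, -1],
  [0, 0, 0, 0, -1],
  [0, 0, 0, 0, -1],
  [0, 0, 0, 0, -1],
  [0, 0, 0, 0, -1],
  [0, 0, 0, 0, -1],
  [0, 0, 0, 0, -1],
])

```text
clock: 8.85
tool_pos: [0.6173, -0.2091, 0.0231]
ee_rot: [0.001, -0.091, 0.996, -0.0]
contact_force: [-0.5, 1.1, 6.6]
finger_gap: 0.507
grasp_force: 93.3
```

Call:
play_rows([
  [0, 0, -15, 0, -1],
  [0, 0, -40, 0, -1],
  [0, 0, -65, 0, -1],
  [0, 0, -80, 0, -1],
  [0, 0, -80, 0, -1],
  [0, 0, -80, 0, -1],
])

```text
clock: 9.35
tool_pos: [0.616, -0.2089, 0.1002]
ee_rot: [-0.0, -0.091, 0.996, 0.0]
contact_force: [0.0, -0.5, -9.0]
finger_gap: 0.503
grasp_force: 93.3
```

```bash
python3 - <<'E'
from h import *
o=get_obs();go(o,*PAD[800],.1)
E
```

```text
tool [ 0.616  -0.2089  0.1002] yaw -169.6 shift [106.7  84.2   0.3] turn 0.4 clock 9.35
```

Call:
play_rows([
  [20, 16, 0, 0, -1],
  [45, 36, 0, 0, -1],
  [70, 55, 0, 0, -1],
  [90, 71, 0, 0, -1],
  [103, 82, 0, 0, -1],
  [106, 84, 20, 0, -1],
  [106, 84, 40, 0, -1],
  [106, 84, 40, 0, -1],
])

```text
clock: 10.02
tool_pos: [0.4925, -0.1439, 0.0544]
ee_rot: [-0.005, -0.091, 0.996, 0.003]
contact_force: [-1.5, 0.9, -10.2]
finger_gap: 0.505
grasp_force: 93.8
```

```bash
python3 - <<'E'
from h import *
o=get_obs();print(o['contact_force']);go(o,PAD[800][0]+.001,PAD[800][1],.038)
E
```

```text
[ -1.47999682   0.88234218 -10.21978795]
tool [ 0.4925 -0.1439  0.0544] yaw -169.6 shift [-4.2 -2.4 16.3] turn 0.4 clock 10.02
```

Call:
play_rows([
  [0, 0, 3, 0, -1],
  [0, 0, 6, 0, -1],
  [0, 0, 8, 0, -1],
  [0, 0, 8, 0, -1],
  [0, 0, 8, 0, -1],
])

```text
clock: 10.43
tool_pos: [0.4972, -0.1457, 0.0534]
ee_rot: [0.0, -0.091, 0.996, -0.0]
contact_force: [0.4, 0.9, -6.7]
finger_gap: 0.508
grasp_force: 94.1
```

```bash
python3 - <<'E'
from h import *
o=get_obs();print(o['contact_force']);go(o,PAD[800][0]+.001,PAD[800][1],.038)
E
```

```text
[ 0.39665443  0.8810351  -6.67643058]
tool [ 0.4972 -0.1457  0.0534] yaw -169.6 shift [ 0.3  0.4 15.4] turn 0.3 clock 10.43
```

Call:
play_rows([
  [0.3, 0.3, 5, 0, -1],
  [0.3, 0.3, 10, 0, -1],
  [0.3, 0.3, 14, 0, -1],
  [0.3, 0.3, 15, 0, -1],
  [0.3, 0.3, 15.5, 0, -1],
  [0.3, 0.3, 15.5, 0, -1],
  [0.3, 0.3, 15.5, 0, -1],
])

```text
clock: 11.02
tool_pos: [0.4966, -0.1453, 0.0375]
ee_rot: [0.0, -0.091, 0.996, -0.0]
contact_force: [0.0, 0.3, -7.5]
finger_gap: 0.502
grasp_force: 94.4
```

Call:
play_rows([
  [0, 0, 0.6, 0, -1],
  [0, 0, 1.2, 0, -1],
  [0, 0, 1.2, 0, -1],
  [0, 0, 1.2, 0, -1],
])

```text
clock: 11.35
tool_pos: [0.4967, -0.1454, 0.0371]
ee_rot: [0.0, -0.091, 0.996, -0.0]
contact_force: [-5.3, 1.0, 1.8]
finger_gap: 0.504
grasp_force: 95.1
```

Call:
play_rows([
  [0, 0, 0, 0, 0.1],
  [0, 0, 0, 0, 0.2],
  [0, 0, 0, 0, 0.35],
  [0, 0, 0, 0, 0.35],
  [0, 0, 0, 0, 0.35],
  [0, 0, 0, 0, 0.35],
])

```text
clock: 11.85
tool_pos: [0.4966, -0.1454, 0.0364]
ee_rot: [0.0, -0.091, 0.996, -0.0]
contact_force: [-0.2, -1.1, -0.2]
finger_gap: 0.673
grasp_force: 0.0
```

Call:
play_rows([
  [0, 0, -20, 0, 0.35],
  [0, 0, -50, 0, 0.35],
  [0, 0, -85, 0, 0.35],
  [0, 0, -115, 0, 0.35],
  [0, 0, -130, 0, 0.35],
  [0, 0, -130, 0, 0.35],
  [0, 0, -130, 0, 0.35],
])

```text
clock: 12.43
tool_pos: [0.4968, -0.1454, 0.1667]
ee_rot: [0.001, -0.091, 0.996, -0.0]
contact_force: [0.2, -0.1, -0.8]
finger_gap: 0.674
grasp_force: 0.0
```

```bash
python3 - <<'E'
from h import *
o=get_obs();go(o,.56,.19,.16)
E
```

```text
tool [ 0.4968 -0.1454  0.1667] yaw -169.6 shift [-122.8  318.5    6.6] turn 0.4 clock 12.43
```

Call:
play_rows([
  [-3, 25, 0, 0, 1],
  [-10, 60, 0, 0, 1],
  [-18, 100, 0, 0, 1],
  [-26, 140, 0, 0, 1],
  [-34, 180, 0, 0, 1],
  [-44, 220, 0, 0, 1],
  [-56, 258, 0, 0, 1],
  [-75, 290, 0, 0, 1],
])

```text
clock: 13.1
tool_pos: [0.5161, 0.1559, 0.1642]
ee_rot: [-0.002, -0.091, 0.996, -0.0]
contact_force: [0.6, -0.7, 0.0]
finger_gap: 1.0
grasp_force: 0.0
```

Call:
play_rows([
  [-20, 15, 0, 0, 1],
  [-40, 25, 0, 0, 1],
  [-48, 29, 3, 0, 1],
  [-48, 29, 6, 0, 1],
  [-48, 29, 6, 0, 1],
  [-48, 29, 6, 0, 1],
])

```text
clock: 13.6
tool_pos: [0.5588, 0.19, 0.1587]
ee_rot: [-0.001, -0.091, 0.996, -0.0]
contact_force: [0.5, 0.3, 0.2]
finger_gap: 0.996
grasp_force: 0.0
```

```bash
python3 - <<'E'
from h import *
o,im=look('w200');C=cam('wrist',o)
print(proj(C,[[.5841,.1913,.054],[.5841,.1913,0],[.5996,.2987,.042]]))
print(proj(C,[[*PAD[n],z] for n,z in((400,.082),(800,.1))]))
cv2.imwrite('pics/w200c.png',cv2.resize(im[150:300,200:400],(800,600)))
go(o,.5841,.1913,.12)
E
```

```text
[[314.90037782 219.04325958]
 [315.59858355 200.75814832]
 [419.91341066 247.41008014]]
[[ -50.8744981    27.44409387]
 [-221.79166461   15.84849515]]
tool [0.5588 0.19   0.1587] yaw -169.6 shift [-25.3  -3.3  38.6] turn 0.3 clock 13.6
```

View pics/w200c.png

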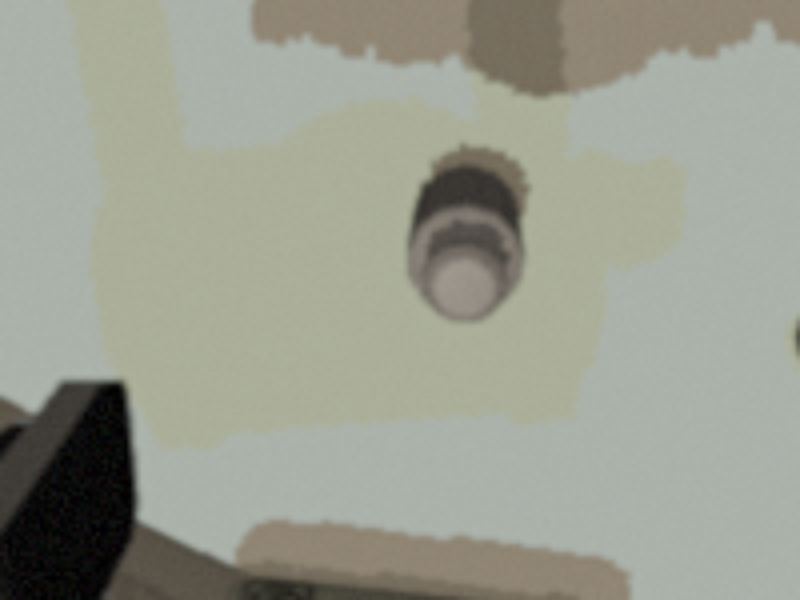

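Crop: weight 200 has its knob top at (316,221.5) and its cylinder top disc centred at (316.4,215); a box edge lies beyond at about row 290.

```bash
python3 - <<'E'
from h import *
o=dict(np.load('pics/w200.npz'));C=cam('wrist',o)
print(cast(C,[(316,221.5)],.054).round(4),cast(C,[(316.4,215)],.038).round(4),cast(C,[(316,191.25)],0).round(4),cast(C,[(302,215),(330.8,215)],.038).round(4),'box',cast(C,[(270,295),(340,297)],0).round(3))
o=get_obs();go(o,.587,.1905,.1)
E
```

```text
[[0.5863 0.1927 0.054 ]] [[0.586  0.1929 0.038 ]] [[0.5734 0.1898 0.    ]] [[0.5885 0.1792 0.038 ]
 [0.5835 0.2066 0.038 ]] box [[0.711 0.158 0.   ]
 [0.699 0.242 0.   ]]
tool [0.559  0.1899 0.1595] yaw -169.6 shift [-27.7  -4.5  59.5] turn 0.3 clock 13.65
```

Call:
play_rows([
  [-15, -1, 20, 0, 1],
  [-27.5, -2.3, 45, 0, 1],
  [-27.5, -2.3, 65, 0, 1],
  [-27.5, -2.3, 75, 0, 1],
  [-27.5, -2.3, 75, 0, 1],
  [-27.5, -2.3, 75, 0, 1],
], grip_force=50)

```text
clock: 14.15
tool_pos: [0.587, 0.1931, 0.0859]
ee_rot: [0.0, -0.091, 0.996, 0.0]
contact_force: [0.5, -0.6, 1.4]
finger_gap: 0.999
grasp_force: 0.0
```

```bash
python3 - <<'E'
from h import *
o=get_obs();go(o,.5867,.1925,.004)
E
```

```text
tool [0.587  0.1931 0.0859] yaw -169.6 shift [ 0.4 -0.5 81.9] turn 0.3 clock 14.15
```

Call:
play_rows([
  [0, 0, 30, 0, 1],
  [0, 0, 60, 0, 1],
  [0, 0, 75, 0, 1],
  [0, 0, 81, 0, 1],
  [0, 0, 81, 0, 1],
  [0, 0, 81, 0, 1],
])

```text
clock: 14.65
tool_pos: [0.5883, 0.1937, 0.0066]
ee_rot: [0.002, -0.091, 0.996, 0.0]
contact_force: [0.4, -0.4, -0.2]
finger_gap: 0.996
grasp_force: 0.0
```

Call:
play_rows([
  [0, 0, 0, 0, -1],
  [0, 0, 0, 0, -1],
  [0, 0, 0, 0, -1],
  [0, 0, 0, 0, -1],
  [0, 0, 0, 0, -1],
  [0, 0, 0, 0, -1],
  [0, 0, 0, 0, -1],
  [0, 0, 0, 0, -1],
])

```text
clock: 15.32
tool_pos: [0.5877, 0.1934, 0.0051]
ee_rot: [0.001, -0.091, 0.996, 0.0]
contact_force: [-0.9, -1.6, 6.4]
finger_gap: 0.327
grasp_force: 49.7
```

Call:
play_rows([
  [0, 0, -15, 0, -1],
  [0, 0, -45, 0, -1],
  [0, 0, -75, 0, -1],
  [0, 0, -95, 0, -1],
  [0, 0, -95, 0, -1],
  [0, 0, -95, 0, -1],
])

```text
clock: 15.82
tool_pos: [0.5874, 0.1935, 0.0994]
ee_rot: [0.001, -0.091, 0.996, 0.0]
contact_force: [0.2, -0.1, -2.6]
finger_gap: 0.326
grasp_force: 49.6
```

```bash
python3 - <<'E'
from h import *
o=get_obs();go(o,*PAD[200],.1)
E
```

```text
tool [0.5874 0.1935 0.0994] yaw -169.6 shift [ 150.4 -166.7   -0.8] turn 0.4 clock 15.82
```

Call:
play_rows([
  [20, -22, 0, 0, -1],
  [45, -50, 0, 0, -1],
  [70, -78, 0, 0, -1],
  [95, -105, 0, 0, -1],
  [120, -133, 0, 0, -1],
  [138, -153, 0, 0, -1],
  [149.5, -166.5, 0, 0, -1],
  [149.5, -166.5, 10, 0, -1],
])

```text
clock: 16.48
tool_pos: [0.4687, 0.0002, 0.0883]
ee_rot: [-0.001, -0.089, 0.996, -0.0]
contact_force: [0.4, 0.3, -2.3]
finger_gap: 0.323
grasp_force: 49.7
```

Call:
play_rows([
  [0, 0, 15, 0, -1],
  [0, 0, 35, 0, -1],
  [0, 0, 50, 0, -1],
  [0, 0, 58, 0, -1],
  [0, 0, 58, 0, -1],
  [0, 0, 58, 0, -1],
  [0, 0, 58, 0, -1],
])

```text
clock: 17.07
tool_pos: [0.4707, 0.0028, 0.0317]
ee_rot: [0.0, -0.091, 0.996, 0.0]
contact_force: [-0.3, -0.4, -1.9]
finger_gap: 0.323
grasp_force: 49.7
```

```bash
python3 - <<'E'
from h import *
o=get_obs();print(o['contact_force']);go(o,PAD[200][0]+.001,PAD[200][1],.0195)
E
```

```text
[-0.26452654 -0.4387026  -1.85263846]
tool [0.4707 0.0028 0.0317] yaw -169.6 shift [ 0.2 -0.4 12.2] turn 0.4 clock 17.07
```

Call:
play_rows([
  [0.2, -0.4, 5, 0, -1],
  [0.2, -0.4, 9, 0, -1],
  [0.2, -0.4, 11, 0, -1],
  [0.2, -0.4, 12, 0, -1],
  [0.2, -0.4, 12, 0, -1],
  [0.2, -0.4, 12, 0, -1],
])

```text
clock: 17.57
tool_pos: [0.4703, 0.0022, 0.0194]
ee_rot: [0.0, -0.091, 0.996, 0.0]
contact_force: [-0.5, 0.7, -2.0]
finger_gap: 0.324
grasp_force: 49.7
```

Call:
play_rows([
  [0, 0, 0.6, 0, -1],
  [0, 0, 1.2, 0, -1],
  [0, 0, 1.2, 0, -1],
  [0, 0, 1.2, 0, -1],
])

```text
clock: 17.9
tool_pos: [0.4704, 0.0022, 0.0191]
ee_rot: [0.0, -0.091, 0.996, -0.0]
contact_force: [-5.0, -0.1, 6.2]
finger_gap: 0.322
grasp_force: 50.7
```

Contact. Release to a gap of 0.52 (44 mm) and rise.

Call:
play_rows([
  [0, 0, 0, 0, -0.25],
  [0, 0, 0, 0, -0.1],
  [0, 0, 0, 0, 0.05],
  [0, 0, 0, 0, 0.05],
  [0, 0, 0, 0, 0.05],
  [0, 0, 0, 0, 0.05],
])

```text
clock: 18.4
tool_pos: [0.4702, 0.0022, 0.018]
ee_rot: [-0.0, -0.091, 0.996, 0.0]
contact_force: [0.5, 0.6, 0.4]
finger_gap: 0.525
grasp_force: 0.0
```

Call:
play_rows([
  [0, 0, -20, 0, 0.05],
  [0, 0, -50, 0, 0.05],
  [0, 0, -85, 0, 0.05],
  [0, 0, -120, 0, 0.05],
  [0, 0, -140, 0, 0.05],
  [0, 0, -140, 0, 0.05],
  [0, 0, -140, 0, 0.05],
])

```text
clock: 18.98
tool_pos: [0.4707, 0.0021, 0.1591]
ee_rot: [0.001, -0.091, 0.996, -0.0]
contact_force: [-0.4, -0.9, -0.6]
finger_gap: 0.523
grasp_force: 0.0
```

```bash
python3 - <<'E'
from h import *
o,im=look('r200');C=cam('wrist',o)
print(proj(C,[[*PAD[n],z] for n,z in((200,.068),(400,.082),(800,.1))]))
cv2.imwrite('pics/r200c.png',cv2.resize(im[100:300,100:500],None,fx=2,fy=2))
go(o,.575,.297,.155)
E
```

```text
[[318.95106635 195.3269684 ]
 [224.37811737 200.06048412]
 [113.5760685  207.23073407]]
tool [0.4707 0.0021 0.1591] yaw -169.6 shift [-155.9  271.2    4.3] turn 0.4 clock 18.98
```

View pics/r200c.png

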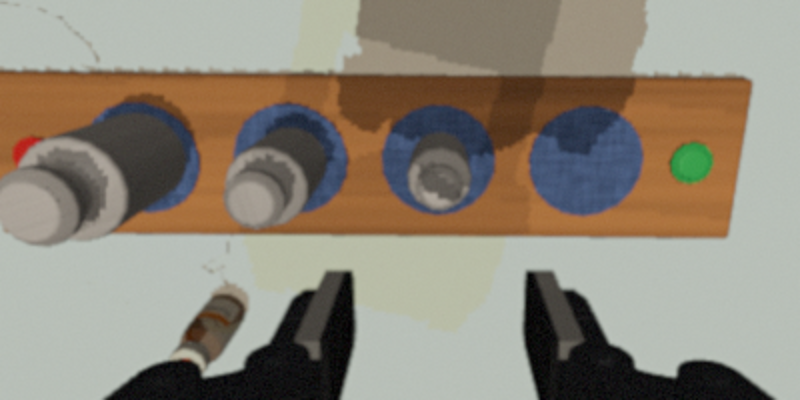

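Weight 200 is centred (knob at (320,192), predicted (319,195)). 400 and 800 stand on their pads, and the vial is standing. Next is weight 100.

Call:
play_rows([
  [-15, 25, 0, 0, 1],
  [-32, 55, 0, 0, 1],
  [-50, 87, 0, 0, 1],
  [-68, 118, 0, 0, 1],
  [-86, 150, 0, 0, 1],
  [-104, 181, 0, 0, 1],
  [-122, 212, 0, 0, 1],
  [-140, 243, 0, 0, 1],
])

```text
clock: 19.7
tool_pos: [0.5633, 0.268, 0.1554]
ee_rot: [-0.002, -0.091, 0.996, -0.001]
contact_force: [0.6, -1.0, 0.1]
finger_gap: 0.999
grasp_force: 0.0
```

Call:
play_rows([
  [-12, 20, 2, 0, 1],
  [-16, 28, 4, 0, 1],
  [-16, 28, 4, 0, 1],
  [-16, 28, 4, 0, 1],
  [-16, 28, 4, 0, 1],
])

```text
clock: 20.12
tool_pos: [0.5743, 0.2955, 0.1535]
ee_rot: [-0.001, -0.09, 0.996, -0.0]
contact_force: [0.5, 0.3, 0.5]
finger_gap: 1.001
grasp_force: 0.0
```

```bash
python3 - <<'E'
from h import *
o,im=look('w100');C=cam('wrist',o)
print(proj(C,[[.5996,.2987,.042],[.5996,.2987,0]]))
cv2.imwrite('pics/w100c.png',cv2.resize(im[150:300,220:420],(800,600)))
o=get_obs();go(o,.5996,.2987,.1)
E
```

```text
[[317.08643086 216.50643187]
 [317.37106276 202.32624332]]
tool [0.5745 0.2954 0.154 ] yaw -169.7 shift [-25.3  -1.3  54. ] turn 0.3 clock 20.17
```

View pics/w100c.png

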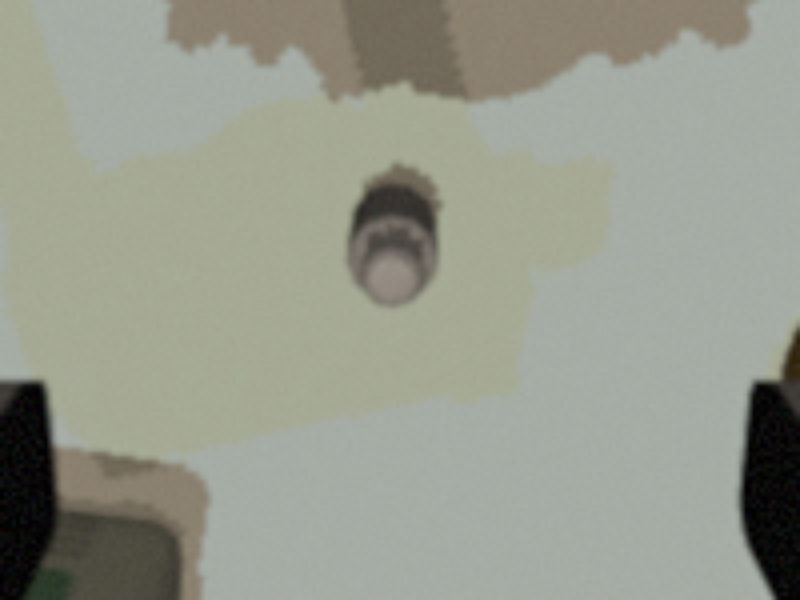

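Crop: weight 100 has its knob top at (317.7,219.5) and its cylinder top disc centred at (318.1,214.5).

```bash
python3 - <<'E'
from h import *
o=dict(np.load('pics/w100.npz'));C=cam('wrist',o)
a=cast(C,[(317.75,219.5)],.042)[0];b=cast(C,[(318.1,214.5)],.029)[0];c=cast(C,[(318,196)],0)[0]
print(a.round(4),b.round(4),c.round(4),cast(C,[(307,214.5),(329.2,214.5)],.029).round(4))
m=(a+b)/2;o=get_obs();go(o,m[0],m[1],.08);go(o,m[0],m[1],.002)
E
```

```text
[0.6024 0.2998 0.042 ] [0.6023 0.3001 0.029 ] [0.5925 0.2981 0.    ] [[0.6043 0.2894 0.029 ]
 [0.6004 0.3108 0.029 ]]
tool [0.5745 0.2954 0.154 ] yaw -169.7 shift [-28.3  -0.5  74. ] turn 0.3 clock 20.17
tool [0.5745 0.2954 0.154 ] yaw -169.7 shift [-28.3  -0.5 152. ] turn 0.3 clock 20.17
```

Call:
play_rows([
  [-15, -0.5, 20, 0, 1],
  [-28.7, -0.5, 45, 0, 1],
  [-28.7, -0.5, 65, 0, 1],
  [-28.7, -0.5, 80, 0, 1],
  [-28.7, -0.5, 80, 0, 1],
  [-28.7, -0.5, 80, 0, 1],
], grip_force=40)

```text
clock: 20.67
tool_pos: [0.6026, 0.3005, 0.0739]
ee_rot: [-0.001, -0.09, 0.996, -0.0]
contact_force: [-0.4, 0.3, 0.6]
finger_gap: 1.003
grasp_force: 0.0
```

```bash
python3 - <<'E'
from h import *
o=get_obs();go(o,.6028,.3,.002)
E
```

```text
tool [0.6026 0.3005 0.0739] yaw -169.6 shift [-0.2 -0.5 71.9] turn 0.3 clock 20.67
```

Call:
play_rows([
  [0, -0.3, 25, 0, 1],
  [0, -0.3, 50, 0, 1],
  [0, -0.3, 65, 0, 1],
  [0, -0.3, 71, 0, 1],
  [0, -0.3, 71, 0, 1],
  [0, -0.3, 71, 0, 1],
])

```text
clock: 21.17
tool_pos: [0.6036, 0.3016, 0.0047]
ee_rot: [0.001, -0.091, 0.996, 0.0]
contact_force: [-0.1, 0.0, 1.2]
finger_gap: 1.001
grasp_force: 0.0
```

Call:
play_rows([
  [0, 0, 0, 0, -1],
  [0, 0, 0, 0, -1],
  [0, 0, 0, 0, -1],
  [0, 0, 0, 0, -1],
  [0, 0, 0, 0, -1],
  [0, 0, 0, 0, -1],
  [0, 0, 0, 0, -1],
  [0, 0, 0, 0, -1],
])

```text
clock: 21.83
tool_pos: [0.6032, 0.3014, 0.0037]
ee_rot: [0.0, -0.091, 0.996, 0.0]
contact_force: [0.8, -0.2, 4.1]
finger_gap: 0.253
grasp_force: 39.4
```

Call:
play_rows([
  [0, 0, -15, 0, -1],
  [0, 0, -45, 0, -1],
  [0, 0, -75, 0, -1],
  [0, 0, -90, 0, -1],
  [0, 0, -90, 0, -1],
  [0, 0, -90, 0, -1],
])

```text
clock: 22.33
tool_pos: [0.6032, 0.3015, 0.0943]
ee_rot: [0.001, -0.091, 0.996, 0.0]
contact_force: [-0.6, 0.7, -1.4]
finger_gap: 0.254
grasp_force: 39.3
```

```bash
python3 - <<'E'
from h import *
o=get_obs();go(o,*PAD[100],.1)
E
```

```text
tool [0.6032 0.3015 0.0943] yaw -169.6 shift [ 185.  -195.1   -6.2] turn 0.4 clock 22.33
```

Call:
play_rows([
  [20, -21, 0, 0, -1],
  [45, -47, 0, 0, -1],
  [70, -74, 0, 0, -1],
  [95, -100, 0, 0, -1],
  [122, -128, 0, 0, -1],
  [148, -156, 0, 0, -1],
  [172, -181, 0, 0, -1],
  [184.5, -195, 0, 0, -1],
])

```text
clock: 23.0
tool_pos: [0.4535, 0.0738, 0.0907]
ee_rot: [-0.003, -0.09, 0.996, -0.0]
contact_force: [0.4, 0.3, -1.4]
finger_gap: 0.255
grasp_force: 39.3
```

Call:
play_rows([
  [0, 0, 0, 0, -1],
  [0, 0, 20, 0, -1],
  [0, 0, 40, 0, -1],
  [0, 0, 58, 0, -1],
  [0, 0, 63, 0, -1],
  [0, 0, 63, 0, -1],
  [0, 0, 63, 0, -1],
  [0, 0, 63, 0, -1],
])

```text
clock: 23.67
tool_pos: [0.4574, 0.0764, 0.031]
ee_rot: [0.001, -0.091, 0.996, 0.0]
contact_force: [0.8, -0.5, -0.3]
finger_gap: 0.249
grasp_force: 39.4
```

```bash
python3 - <<'E'
from h import *
o=get_obs();print(o['contact_force']);go(o,PAD[100][0]+.0005,PAD[100][1],.018)
E
```

```text
[ 0.8180525  -0.46902771 -0.34906663]
tool [0.4574 0.0764 0.031 ] yaw -169.6 shift [ 0.4 -0.2 13. ] turn 0.4 clock 23.67
```

Call:
play_rows([
  [0.4, -0.2, 5, 0, -1],
  [0.4, -0.2, 9, 0, -1],
  [0.4, -0.2, 12, 0, -1],
  [0.4, -0.2, 13, 0, -1],
  [0.4, -0.2, 13, 0, -1],
  [0.4, -0.2, 13, 0, -1],
])

```text
clock: 24.17
tool_pos: [0.4565, 0.0759, 0.0177]
ee_rot: [0.0, -0.091, 0.996, 0.0]
contact_force: [-3.8, -0.6, 4.9]
finger_gap: 0.255
grasp_force: 40.0
```

Call:
play_rows([
  [0, 0, 0.5, 0, -1],
  [0, 0, 1, 0, -1],
  [0, 0, 1, 0, -1],
  [0, 0, 1, 0, -1],
])

```text
clock: 24.5
tool_pos: [0.4566, 0.0759, 0.0176]
ee_rot: [0.0, -0.091, 0.996, 0.0]
contact_force: [-8.1, -0.8, 13.7]
finger_gap: 0.253
grasp_force: 40.9
```

Contact made; release, rise and check from above.

Call:
play_rows([
  [0, 0, -0.8, 0, -1],
  [0, 0, -0.8, 0, -0.4],
  [0, 0, -0.8, 0, -0.2],
  [0, 0, -0.8, 0, 0],
  [0, 0, -0.8, 0, 0],
  [0, 0, -0.8, 0, 0],
  [0, 0, -0.8, 0, 0],
])

```text
clock: 25.08
tool_pos: [0.4564, 0.0759, 0.0168]
ee_rot: [-0.0, -0.091, 0.996, 0.0]
contact_force: [0.5, -0.2, -0.6]
finger_gap: 0.494
grasp_force: 0.0
```

Call:
play_rows([
  [0, 0, -20, 0, 0],
  [0, 0, -50, 0, 0],
  [0, 0, -85, 0, 0],
  [0, 0, -120, 0, 0],
  [0, 0, -155, 0, 0],
  [0, 0, -190, 0, 0],
  [0, 0, -200, 0, 0],
  [0, 0, -200, 0, 0],
])

```text
clock: 25.75
tool_pos: [0.4578, 0.076, 0.2204]
ee_rot: [0.003, -0.091, 0.996, 0.0]
contact_force: [-0.3, 0.5, 0.7]
finger_gap: 0.5
grasp_force: 0.0
```

Call:
play_rows([
  [0, -30, 0, 0, 0],
  [0, -65, 0, 0, 0],
  [0, -90, 0, 0, 0],
  [0, -100, 0, 0, 0],
  [0, -100, 0, 0, 0],
  [0, -100, 0, 0, 0],
  [0, -100, 0, 0, 0],
])

```text
clock: 26.33
tool_pos: [0.4742, -0.0214, 0.2161]
ee_rot: [-0.001, -0.091, 0.996, 0.0]
contact_force: [-0.5, 0.0, -0.2]
finger_gap: 0.498
grasp_force: 0.0
```

```bash
python3 - <<'E'
from h import *
o,im=look('fin');C=cam('wrist',o)
cv2.imwrite('pics/fin2.png',cv2.resize(im[80:280,130:530],None,fx=2,fy=2,interpolation=cv2.INTER_CUBIC))
for n,h in((100,.042),(200,.054),(400,.068),(800,.086)):
    print(n,((proj(C,[[*PAD[n],.014],[*PAD[n],.014+h]])-[130,80])*2).round(0).tolist())
cv2.imwrite('pics/fin_top.png',snapshot('top'));print(o['tool_pos'],o['clock'])
E
```

```text
100 [[542.0, 179.0], [563.0, 196.0]]
200 [[417.0, 179.0], [424.0, 200.0]]
400 [[292.0, 178.0], [273.0, 207.0]]
800 [[167.0, 177.0], [103.0, 215.0]]
[ 0.47416952 -0.02142398  0.21610593] 26.3333
```

View pics/fin2.png

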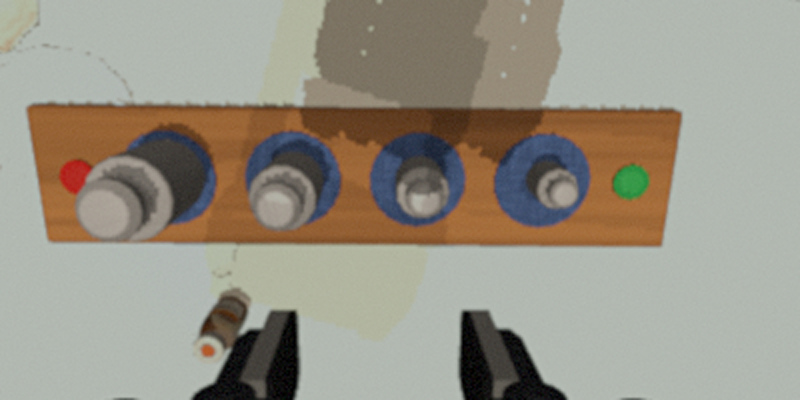

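The final view shows all four weights upright and in order from green to red. Knobs are at (564,191), (425,196), (276,206) and (108,210), each within about 2–3 mm of the pad centres. The vial is standing and the robot is clear.

```bash
python3 -c "
from station import *
print(sign_off())"
```

```text
the job is handed in; nothing more can be done
None
```

The job is handed in: the four weights stand upright on their pads in order, smallest next to the green button and largest at the red end, each within about 2–3 mm of its pad's centre, and the vial is still standing and was not touched.

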